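# Slide the fixture block home into the corner of the fence

## Task

Push the black fixture block along the bench into the inside corner of the aluminium fence, so that its long side lies flat against the long rail and its end is up against the short end stop. Slide it only, never lift or tip it, and leave the heat sink and the round potentiometer body where they stand.

Things in the scene. Friction and masses are not known exactly. Their poses are not given: they have to be found in the camera images.
- fence: L-shaped fence of two bare aluminium bars, 16 mm wide, 20 mm high, screwed down. Origin: inside corner at bench height, z up, +x away from the robot within 0.2 rad. Long rail: 284 mm from the corner along its -y, guiding face is the plane x = 0; the block meets it moving along +x. End stop: 74 mm from the corner along its -x, face is the plane y = 0; the block meets it moving along +y
- block: loose black box-shaped block, 38 (x) by 60 (y) by 22 mm high, two 6 mm wide pins on top (31 mm in all), 0.17 to 0.35 kg. Origin: centre of its underside, z up. Starts on the robot's side of the rail, its 60 mm side within 0.4 rad of the rail's direction. Home: origin at x = -0.019, y = -0.030 in the fence's frame, axes parallel (or turned half round)
- heat_sink: small loose black finned heat sink, 24 (x) by 32 (y) by 18 mm high, no pins; to be left where it stands. Origin: centre of its underside. Heat sink, potentiometer body and block stand in a row 95 to 112 mm in front of the long rail's face, 63 to 83 mm apart, in any order
- pot: loose round grey potentiometer body like a small can, 34 mm across, 27 mm high; to be left where it stands. Origin: centre of its underside. (A tall stereo microscope stands on the bench to the robot's left; the way in to the work from x = 0.40, y = 0.25, z = 0.33 m is clear of it)
There are look-alikes about, which are no part of the job. There is more than one size of the block; the one meant has the size given above.

How it is judged:
By the outcome, as a careful person would: the job done as asked, in the order asked, and still so for the second after the job is handed in, with the robot touching nothing.
It also fails if it takes over 64 s, if anything falls off the work surface, if the arm or the gripper's body presses on something with over 40 N, if the wrist force passes 120 N, or if a joint passes its speed limit or range.

## Robot

A 7-joint arm with a two-finger parallel gripper is mounted at the origin on a cart in front of the work surface, level with it; the furniture and walls round the work are solid. World frame = base frame: x ahead of the robot, y to its left, z up, the work surface at z = 0. Lengths are in m, angles in rad, forces in N, time in s.
With the tool pointing down it reaches from about 0.425 to 0.925 m from the base axis. Payload 6.8 kg.
Tool frame: the origin (TCP) lies at the very end of the fingers, on their centre line; the grasp point (between the pads) lies 19 mm behind it; z points along the fingers, y is the line along which they close (so a half turn about z gives the same grasp; the last joint's range is limited). The gripper opens to 85 mm and grips with 20 to 120 N. Pads are 22 mm wide; open, the fingers measure 114 mm over their backs; the gripper's body (76 mm by 85 mm) begins 54 mm behind the grasp point. The pads swing forward as they close: fully open they stand 13 mm farther back than shut.
Start: joints at [-1.438, 0.477, 0.022, 1.555, -0.011, 1.109, -0.083], TCP at [0.161, 0.656, 0.231] pointing down, gripper open.
Joint ranges: [-2.96, 2.96], [-0.34, 2.1], [-1.41, 1.46], [0.24, 2.44], [-1.37, 4.51], [0.17, 1.92], [-2.96, 2.96]. Speed limits (rad/s): [2.39, 2.39, 3.14, 3.14, 3.14, 3.14, 3.14].

## Interface

Orientations are given as a rotation vector (axis times angle).
In Python, from bench import r gives the robot as it stands.
- The arm moves only by the shell command python3 -m jog 'ROWS' [FORCE]. ROWS is JSON, a list of rows, each an object of numbers: "fingers": the finger opening in m, from 0 to 0.0854; "x", "y", "z": the shift along the tool's x, y, z in m; "rx", "ry", "rz": the turn, a rotation vector about the tool's x, y, z in degrees. In form: [{"fingers": .., "x": .., "y": .., "z": .., "rx": .., "ry": .., "rz": ..}, ...]. A call has 1 to 8 rows; each row shifts and turns the commanded pose from where the row before left it, along the tool's axes as they then stand; what a row does not reach is not made up. A row lasts 1/8 s, in which the tool goes at most 62.5 mm and 10.7 degrees, less where a joint would pass 70% of its speed; a pose out of reach is approached as far as the arm can. A call is refused whole if a number of a shift passes 0.0625 or a number of a turn 10.7, either way. A call with a gripper value outside its range is refused whole. The fingers move at their own pace and stop on an object; FORCE is the grip in N (left out, the last holds). Time passes only in rows, so rows that do not move let the fingers close. It gives the time, the measured TCP pose, the force, the opening and the grip force at its end, in the units of the state.
- r.get_obs(): the state, without advancing time (a new reading comes with each control period).
- r.grab_frame(name): name is "scene" or "side" or "wrist"; returns (picture, depth): 480x640x3 uint8, red, green, blue; 480x640 float32, m along the optical axis (not along the pixel's ray), 0 where there is no reading.
- r.get_calibration(name): a dict with "mtx" (3x3 intrinsics, pixels), "extrinsics" (4x4, takes a point from camera to world coordinates). Camera axes: x right, y down, z forward; pixel columns grow to the right and rows downward; lengths in m; the calibration is good to about 2 mm. A picture is of the moment at which its call begins: read the wrist's pose just before it. get_calibration takes no time and is no camera call; for the wrist camera it gives the pose at the moment of the call.
- r.hand_in(): hands the job in; it is judged then, once.
Trained networks look in the newest picture that a camera, given by its name, has taken for a name from the list of things; names that differ only in an ending like _2 or _b are one class to them, and where a whole thing is asked for, a point or a joint stands for the part that bears it (a point fixed in the world has none). Each returns a list of dicts, best first, with "score" (0 to 1); they miss things now and then, are a little off and sometimes report something else, mostly with a low value. They report only what shows in the picture. A call takes as long as a camera call. They do not tell look-alikes from the thing itself.
- r.search_frame(target, camera): "xyz" ([x, y, z] in m, in world coordinates, good to about 4 mm: the middle of the surface that is visible of it).
- r.landmark_of(target, camera): "xyz" ([x, y, z] in m, in world coordinates, good to about 4 mm: a listed point, or the origin of a listed thing).
The state is a dict: "clock": time; "joints": joint angles; "qvel": joint speeds; "tau": joint torques, N m; "tcp_pos": TCP position; "orientation": TCP orientation; "contact_force": force on the tool from outside, world axes, zero at the start; "moment": the same for the moment, N m; "grip_width": finger opening in m; "gripper_force": force on a finger pad.
Only numpy, scipy, OpenCV 4.12 (cv2) and the standard library are available. Lean on these libraries where they do the work, as an engineer would, in place of code of your own. Each camera call takes 0.05 s, during which the arm holds its last target. There are 200 camera calls.

## Working session

There is one attempt and no reset: what is moved stays moved. The work goes in short steps, Python scripts to look and compute and a shell command to move; the robot and the scene stay as the last step left them, time stands still between calls to the robot, and variables do not carry over. Pictures are saved under pics/ and viewed, at most 10 in all, crops included, and the job is handed in when it is done.

```bash
mkdir -p pics
python3 - <<'E'
from bench import r
import cv2,numpy as np
o=r.get_obs();print(o['clock'],o['tcp_pos'],o['orientation'])
for c in("scene","side"):
    p,d=r.grab_frame(c);cv2.imwrite(f"pics/{c}0.png",p[:,:,::-1])
    np.savez(f"{c}0.npz",p=p,d=d,**r.get_calibration(c))
    for t in("block","heat_sink","pot","fence"):
        print(c,t,[(np.round(q['xyz'],3).tolist(),round(q['score'],2)) for q in r.landmark_of(t,c)][:4])
E
```

```text
0.0 [0.16084343 0.65493848 0.23031296] [-3.77318151e-01 -3.11878182e+00  2.92026383e-03]
scene block [([0.484, 0.165, -0.002], 0.82), ([0.556, 0.094, 0.002], 0.74), ([0.317, -0.202, -0.002], 0.61)]
scene heat_sink [([0.536, -0.046, 0.004], 0.72)]
scene pot [([0.552, 0.022, -0.002], 0.68)]
scene fence [([0.662, 0.139, 0.002], 0.71)]
side block [([0.315, -0.201, -0.003], 0.87), ([0.558, 0.096, 0.0], 0.83), ([0.483, 0.163, 0.002], 0.55)]
side heat_sink [([0.537, -0.046, 0.001], 0.62)]
side pot [([0.546, 0.021, 0.003], 0.74)]
side fence []
```

View pics/scene0.png

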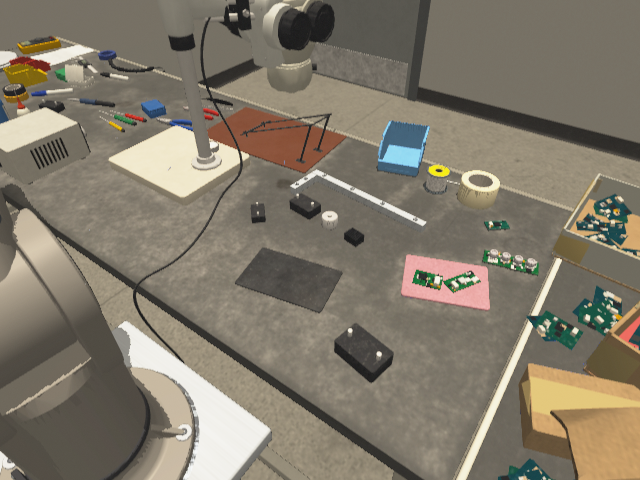

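View pics/side0.png

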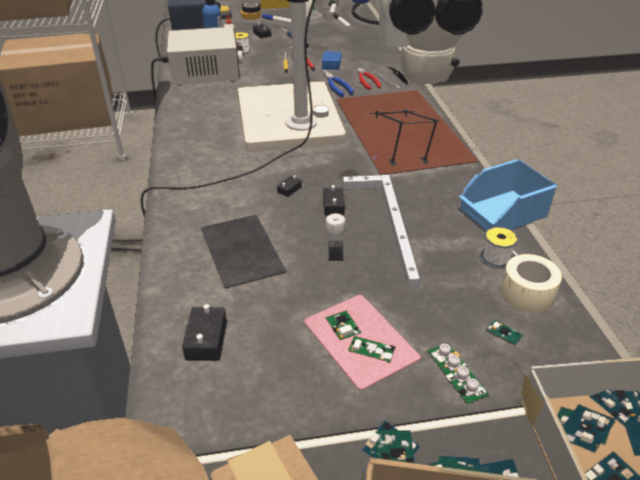

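The scene view shows the L-fence with its corner at about (315,172) px. The row in front of it is block (305,205), pot (330,218) and heat sink (353,236). There is a smaller look-alike at (258,212) and a bigger one at (363,352). Next I'll fit the fence and block from depth.

```bash
cat > h.py <<'E'
import numpy as np,cv2
def pts(p,d,K,T):
    v,u=np.mgrid[:480,:640]; m=d>0
    c=np.stack([(u-K[0,2])/K[0,0]*d,(v-K[1,2])/K[1,1]*d,d],-1)
    return (c@T[:3,:3].T+T[:3,3]),m
def fit(p,d,K,T,bc=(.557,.095)):
    w,m=pts(p,d,K,T); g=p.astype(int).sum(-1)/3
    x,y,z=w[...,0],w[...,1],w[...,2]
    f=m&(z>.013)&(z<.026)&(g>120)&(x>.54)&(x<.75)&(y>-.2)&(y<.2)
    b=m&(z>.016)&(z<.027)&(g<90)&(abs(x-bc[0])<.05)&(abs(y-bc[1])<.045)
    for n,k in(("fence",f),("block",b)):
        q=w[k]; print(n,len(q),'zmed',np.median(q[:,2]).round(4) if len(q) else '')
    return w[f],w[b]
def rect(q):
    r=cv2.minAreaRect((q[:,:2]*1000).astype(np.float32));return r
E
python3 - <<'E'
from h import *
for c in("scene","side"):
    a=np.load(f"{c}0.npz");f,b=fit(a['p'],a['d'],a['mtx'],a['extrinsics'])
    print(c,rect(b)); print(' fence',rect(f), f[:,:2].min(0),f[:,:2].max(0))
    # rail: points y<0.1
    q=f[f[:,1]<.11]; l=cv2.fitLine(q[:,:2].astype(np.float32),cv2.DIST_HUBER,0,.01,.01).ravel(); print(' rail',l)
E
```

```text
fence 979 zmed 0.0191
block 315 zmed 0.0211
scene ((555.6917114257812, 92.49679565429688), (60.656917572021484, 38.385009765625), 83.92617797851562)
 fence ((601.96484375, 8.273651123046875), (299.9601745605469, 127.32388305664062), 84.26902770996094) [ 0.54020228 -0.14625997] [0.67885445 0.1597647 ]
 rail [ 0.13193445  0.99125844  0.6516806  -0.01822555]
fence 1456 zmed 0.0198
block 394 zmed 0.0217
side ((557.6724243164062, 91.80682373046875), (65.0129623413086, 37.843746185302734), 82.5924072265625)
 fence ((601.3803100585938, 8.143722534179688), (303.8441467285156, 125.9376220703125), 84.44422912597656) [ 0.54048621 -0.1483204 ] [0.67731486 0.1599746 ]
 rail [ 0.07638976  0.99707806  0.6470246  -0.06860153]
```

```bash
python3 -m jog '[{"z":-0.05,"y":-0.04},{"z":-0.05,"y":-0.06,"x":-0.02},{"x":-0.03,"y":-0.06},{"x":-0.04,"y":-0.06},{"x":-0.04,"y":-0.06},{"x":-0.04,"y":-0.06}]'
```

```text
validation failed for argument at $[0]...
```

```bash
python3 -m jog '[{"fingers":0.03,"x":-0.02,"y":-0.02,"z":-0.05,"rx":0,"ry":0,"rz":0},{"fingers":0.03,"x":-0.03,"y":-0.03,"z":-0.04,"rx":0,"ry":0,"rz":0},{"fingers":0.03,"x":-0.04,"y":-0.04,"z":-0.01,"rx":0,"ry":0,"rz":0},{"fingers":0.03,"x":-0.04,"y":-0.04,"z":0,"rx":0,"ry":0,"rz":0},{"fingers":0.03,"x":-0.04,"y":-0.04,"z":0,"rx":0,"ry":0,"rz":0},{"fingers":0.03,"x":-0.04,"y":-0.04,"z":0,"rx":0,"ry":0,"rz":0}]' 20
```

```text
clock: 1.25
tcp_pos: [0.3157, 0.3998, 0.3316]
orientation: [0.377, 3.119, 0.001]
contact_force: [0.7, 0.7, -0.7]
grip_width: 0.03
gripper_force: 0.0
```

```bash
python3 -m jog '[{"fingers":0.03,"x":-0.04,"y":-0.042,"z":0,"rx":0,"ry":0,"rz":0},{"fingers":0.03,"x":-0.04,"y":-0.042,"z":0,"rx":0,"ry":0,"rz":0},{"fingers":0.03,"x":-0.042,"y":-0.04,"z":0,"rx":0,"ry":0,"rz":0},{"fingers":0.03,"x":-0.04,"y":-0.04,"z":0,"rx":0,"ry":0,"rz":0},{"fingers":0.03,"x":-0.04,"y":-0.04,"z":0,"rx":0,"ry":0,"rz":0},{"fingers":0.03,"x":0,"y":-0.04,"z":0,"rx":0,"ry":0,"rz":-8},{"fingers":0.03,"x":0,"y":0,"z":0,"rx":0,"ry":0,"rz":0}]'
python3 - <<'E'
from bench import r
from h import *
K=r.get_calibration("wrist");p,d=r.grab_frame("wrist");cv2.imwrite("pics/w1.png",p[:,:,::-1])
np.savez("w1.npz",p=p,d=d,**K)
f,b=fit(p,d,K['mtx'],K['extrinsics'])
if len(b)>10:print(rect(b))
if len(f)>10:print(f[:,:2].min(0),f[:,:2].max(0))
E
```

```text
clock: 2.12
tcp_pos: [0.4527, 0.113, 0.3316]
orientation: [0.167, 3.137, 0.001]
contact_force: [0.8, 0.5, 0.6]
grip_width: 0.0298
gripper_force: 0.0
fence 1450 zmed 0.0191
block 1197 zmed 0.0208
((558.1395874023438, 93.39653015136719), (59.33811569213867, 38.60841369628906), 83.4581069946289)
[ 0.54001147 -0.14442978] [0.67680925 0.14552321]
```

View pics/w1.png

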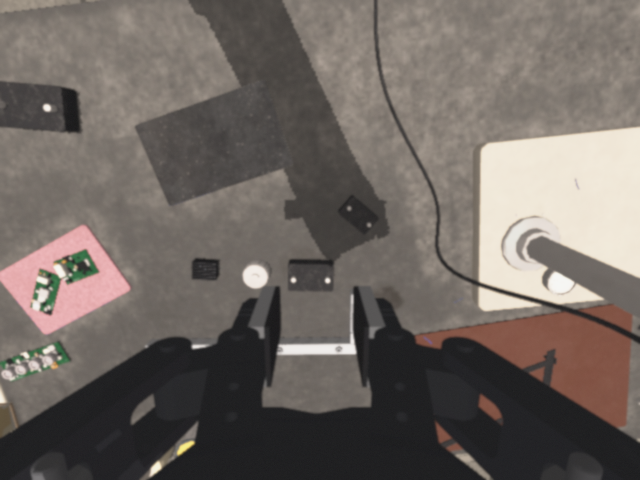

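The wrist view shows the block at (311,276) px, just beyond the pot at (255,276). The rail runs along v≈348 with the end stop at u≈355.

Run:
```python
from h import *
for c in("scene0","side0","w1"):
    a=np.load(c+".npz");w,m=pts(a['p'],a['d'],a['mtx'],a['extrinsics']);g=a['p'].mean(-1)
    k=m&(w[...,2]>.015)&(w[...,2]<.024)&(g>110);q=w[k][:,:2]
    yaw=-.1
    for it in range(3):
        e=np.array([np.cos(yaw),np.sin(yaw)]);n=np.array([-e[1],e[0]])
        # rail band: near x'=~ const
        X=q@e;Y=q@n
        s=(Y>-.17)&(Y<.06)&(abs(X-(.651*np.cos(.1)+.0018+.0))<.03)
        s&=abs(X-np.median(X[s]))<.012
        sl,c0=np.polyfit(Y[s],X[s],1);yaw-=np.arctan(sl)
    X=q@e;Y=q@n
    s=(Y>-.17)&(Y<.06)&(abs(X-np.median(X[s]))<.012)
    rx=np.median(X[s])
    t=(X<rx-.015)&(X>rx-.085)&(Y>.05)&(Y<.13)
    ty=np.median(Y[t]) if t.sum() else np.nan
    co=(rx-.008)*e+(ty-.008)*n
    print(c,'yaw',yaw,'rail mid',rx,np.percentile(X[s],[2,98]),'stop mid',ty,t.sum(),np.percentile(Y[t],[2,98]) if t.sum() else '', 'corner',co,'home',co+e*-.019+n*-.03)
```

```text
scene0 yaw -0.0970812877130212 rail mid 0.6499049558723499 [0.64283784 0.65986833] stop mid nan 0  corner [nan nan] home [nan nan]
side0 yaw -0.09627484890202982 rail mid 0.6517001058967397 [0.64453336 0.65982953] stop mid nan 0  corner [nan nan] home [nan nan]
w1 yaw -0.09348183340840814 rail mid 0.6458865857513918 [0.64431774 0.64949629] stop mid nan 0  corner [nan nan] home [nan nan]
```

Run:
```python
from h import *
yaw=-.0965;e=np.array([np.cos(yaw),np.sin(yaw)]);n=np.array([-e[1],e[0]])
for c in("scene0","side0","w1"):
    a=np.load(c+".npz");w,m=pts(a['p'],a['d'],a['mtx'],a['extrinsics']);g=a['p'].mean(-1)
    k=m&(w[...,2]>.015)&(w[...,2]<.024)&(g>110);q=w[k][:,:2];X=q@e;Y=q@n
    t=(X<.635)&(X>.57)&(Y>.17)&(Y<.25)
    print(c,t.sum(),np.percentile(Y[t],[2,50,98]) if t.sum() else '')
print('block',np.array([.557,.0928])@e,np.array([.557,.0928])@n, 'tcp',np.array([.4527,.113])@e,np.array([.4527,.113])@n)
```

```text
scene0 138 [0.1990238  0.20586505 0.21538955]
side0 205 [0.19731035 0.20418141 0.21564978]
w1 74 [0.20012765 0.2008359  0.20234014]
block 0.5454672427041265 0.14603536262411823 tcp 0.4397062237830842 0.15609204581406533
```

```bash
python3 -m jog '[{"fingers":0.02,"x":-0.055,"y":-0.010,"z":0,"rx":0,"ry":0,"rz":-0.5},{"fingers":0.02,"x":0,"y":0,"z":0.06,"rx":0,"ry":0,"rz":0},{"fingers":0.02,"x":0,"y":0,"z":0.06,"rx":0,"ry":0,"rz":0},{"fingers":0.02,"x":0,"y":0,"z":0.06,"rx":0,"ry":0,"rz":0},{"fingers":0.02,"x":0,"y":0,"z":0.06,"rx":0,"ry":0,"rz":0},{"fingers":0.02,"x":0,"y":0,"z":0.04,"rx":0,"ry":0,"rz":0},{"fingers":0.02,"x":0,"y":0,"z":0,"rx":0,"ry":0,"rz":0}]'
```

```text
clock: 3.05
tcp_pos: [0.5042, 0.1018, 0.0487]
orientation: [-0.143, -3.132, 0.003]
contact_force: [-0.4, -0.8, -0.1]
grip_width: 0.02
gripper_force: 0.0
```

```bash
python3 -m jog '[{"fingers":0.02,"x":0,"y":-0.004,"z":0.02,"rx":0,"ry":0,"rz":0.2},{"fingers":0.02,"x":0,"y":0,"z":0.018,"rx":0,"ry":0,"rz":0},{"fingers":0.02,"x":0,"y":0,"z":0,"rx":0,"ry":0,"rz":0}]'
python3 - <<'E'
from bench import r
from h import *
p,d=r.grab_frame("side");q=np.hstack([cv2.resize(x[110:290,240:440],(400,360)) for x in (p,)]);cv2.imwrite("pics/s2.png",q[:,:,::-1])
E
```

```text
clock: 3.42
tcp_pos: [0.506, 0.0975, 0.0132]
orientation: [-0.15, -3.137, -0.0]
contact_force: [-0.5, -0.0, 0.4]
grip_width: 0.0201
gripper_force: 0.0
```

View pics/s2.png

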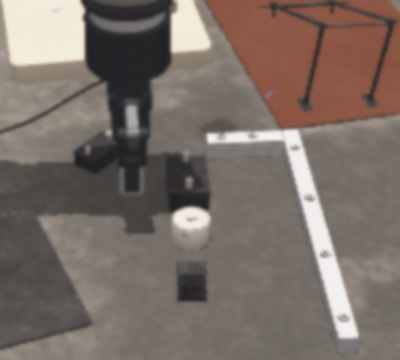

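The fingers (tip at about (132,190) in the crop) are behind the block (188,180) and clear of everything. I'll push towards the rail.

```bash
python3 -m jog '[{"fingers":0.02,"x":-0.012,"y":0,"z":0.002,"rx":0,"ry":0,"rz":0},{"fingers":0.02,"x":-0.008,"y":0,"z":0,"rx":0,"ry":0,"rz":0},{"fingers":0.02,"x":-0.010,"y":0,"z":0,"rx":0,"ry":0,"rz":0},{"fingers":0.02,"x":-0.010,"y":0,"z":0,"rx":0,"ry":0,"rz":0},{"fingers":0.02,"x":-0.010,"y":0,"z":0,"rx":0,"ry":0,"rz":0},{"fingers":0.02,"x":-0.010,"y":0,"z":0,"rx":0,"ry":0,"rz":0},{"fingers":0.02,"x":-0.010,"y":0,"z":0,"rx":0,"ry":0,"rz":0},{"fingers":0.02,"x":-0.010,"y":0,"z":0,"rx":0,"ry":0,"rz":0}]'
python3 - <<'E'
from bench import r
from h import *
yaw=-.0965;e=np.array([np.cos(yaw),np.sin(yaw)]);n=np.array([-e[1],e[0]])
t=r.get_obs()['tcp_pos'][:2];print('tcp',t@e,t@n)
p,d=r.grab_frame("side");q=cv2.resize(p[110:290,240:440],(600,540));cv2.imwrite("pics/s3.png",q[:,:,::-1])
E
```

```text
clock: 4.47
tcp_pos: [0.5864, 0.0892, 0.0113]
orientation: [-0.151, -3.138, -0.0]
contact_force: [-2.9, -0.2, 2.9]
grip_width: 0.0198
gripper_force: 1.3
tcp 0.5751019615025647 0.1452781869413979
```

View pics/s3.png

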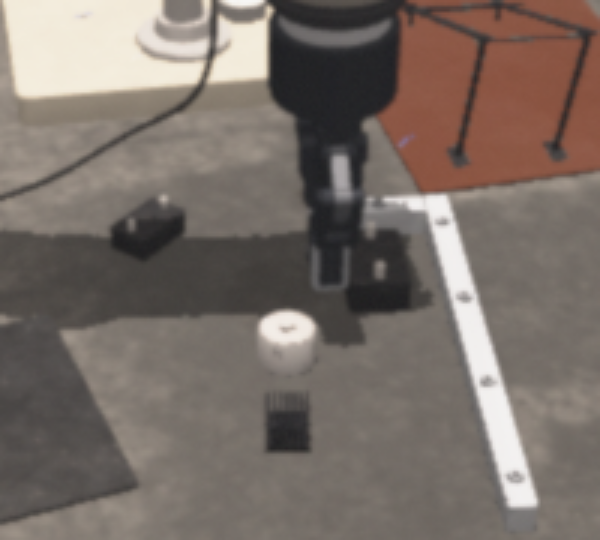

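The block (380,280) is moving squarely and the pot and heat sink are undisturbed. I'll close in on the rail more slowly.

```bash
python3 -m jog '[{"fingers":0.02,"x":-0.005,"y":0,"z":0,"rx":0,"ry":0,"rz":0},{"fingers":0.02,"x":-0.005,"y":0,"z":0,"rx":0,"ry":0,"rz":0},{"fingers":0.02,"x":-0.003,"y":0,"z":0,"rx":0,"ry":0,"rz":0},{"fingers":0.02,"x":-0.002,"y":0,"z":0,"rx":0,"ry":0,"rz":0},{"fingers":0.02,"x":0,"y":0,"z":0,"rx":0,"ry":0,"rz":0}]'
python3 -m jog '[{"fingers":0.02,"x":-0.002,"y":0,"z":0,"rx":0,"ry":0,"rz":0},{"fingers":0.02,"x":0,"y":0,"z":0,"rx":0,"ry":0,"rz":0}]'
```

```text
clock: 5.15
tcp_pos: [0.6011, 0.0878, 0.0113]
orientation: [0.151, 3.137, -0.0]
contact_force: [0.1, 0.6, 0.3]
grip_width: 0.02
gripper_force: 0.1
clock: 5.4
tcp_pos: [0.6027, 0.0876, 0.0113]
orientation: [0.151, 3.138, 0.0]
contact_force: [-0.8, -0.4, 0.4]
grip_width: 0.0197
gripper_force: 0.7
```

```bash
python3 -m jog '[{"fingers":0.02,"x":-0.002,"y":0,"z":0,"rx":0,"ry":0,"rz":0},{"fingers":0.02,"x":0,"y":0,"z":0,"rx":0,"ry":0,"rz":0}]'
```

```text
clock: 5.65
tcp_pos: [0.605, 0.0874, 0.0113]
orientation: [0.151, 3.137, 0.0]
contact_force: [-0.8, 0.0, -0.2]
grip_width: 0.0201
gripper_force: 0.4
```

```bash
for i in 1; do python3 -m jog '[{"fingers":0.02,"x":-0.002,"y":0,"z":0,"rx":0,"ry":0,"rz":0},{"fingers":0.02,"x":0,"y":0,"z":0,"rx":0,"ry":0,"rz":0}]'; done; python3 -m jog '[{"fingers":0.02,"x":-0.002,"y":0,"z":0,"rx":0,"ry":0,"rz":0}]'
```

```text
clock: 5.9
tcp_pos: [0.607, 0.0872, 0.0113]
orientation: [0.151, 3.137, -0.0]
contact_force: [-0.1, -0.5, 0.9]
grip_width: 0.0204
gripper_force: 0.4
clock: 6.02
tcp_pos: [0.6078, 0.0871, 0.0112]
orientation: [-0.15, -3.136, -0.0]
contact_force: [-6.6, 0.5, 5.3]
grip_width: 0.0197
gripper_force: 3.5
```

```bash
python3 -m jog '[{"fingers":0.02,"x":-0.001,"y":0,"z":0,"rx":0,"ry":0,"rz":0},{"fingers":0.02,"x":0,"y":0,"z":0,"rx":0,"ry":0,"rz":0}]'
python3 - <<'E'
from bench import r
from h import *
p,d=r.grab_frame("side");q=cv2.resize(p[140:260,300:440],(700,600));cv2.imwrite("pics/s4.png",q[:,:,::-1])
E
```

```text
clock: 6.28
tcp_pos: [0.6078, 0.0871, 0.011]
orientation: [-0.15, -3.134, -0.0]
contact_force: [-6.8, -0.0, 4.8]
grip_width: 0.0198
gripper_force: 3.4
```

View pics/s4.png

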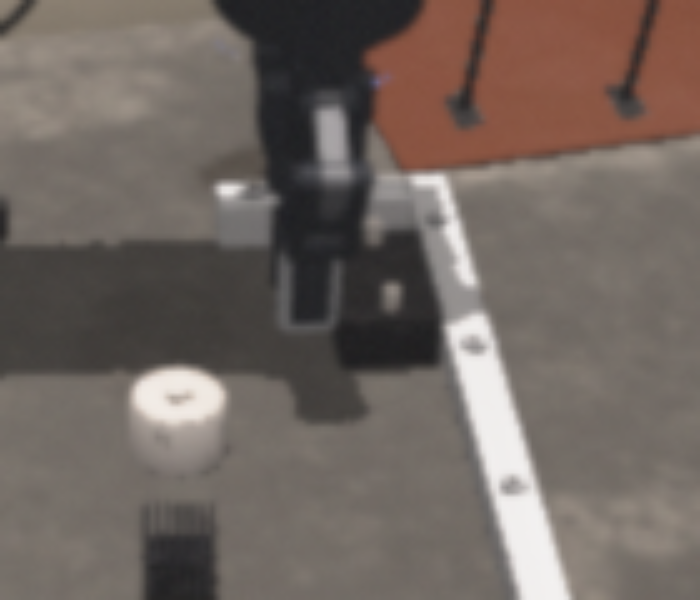

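The block's long side is against the rail. Now I'll back off, lift, close the fingers and go round to the block's far (−y) end.

```bash
python3 -m jog '[{"fingers":0.02,"x":0.02,"y":0,"z":0,"rx":0,"ry":0,"rz":0},{"fingers":0.02,"x":0.02,"y":0,"z":-0.02,"rx":0,"ry":0,"rz":0},{"fingers":0.0,"x":0,"y":0,"z":-0.05,"rx":0,"ry":0,"rz":0},{"fingers":0.0,"x":-0.03,"y":-0.035,"z":0,"rx":0,"ry":0,"rz":0},{"fingers":0.0,"x":-0.038,"y":-0.035,"z":0,"rx":0,"ry":0,"rz":0},{"fingers":0.0,"x":0,"y":0,"z":0,"rx":0,"ry":0,"rz":0},{"fingers":0.0,"x":0,"y":0,"z":0,"rx":0,"ry":0,"rz":0}]'
python3 - <<'E'
from bench import r
from h import *
yaw=-.0965;e=np.array([np.cos(yaw),np.sin(yaw)]);n=np.array([-e[1],e[0]])
t=r.get_obs()['tcp_pos'][:2];print('tcp',t@e,t@n)
p,d=r.grab_frame("scene");c=r.get_calibration("scene")
f,b=fit(p,d,c['mtx'],c['extrinsics'],(.637,.085));R=rect(b);print(R,np.array(R[0])@e,np.array(R[0])@n)
E
```

```text
clock: 7.2
tcp_pos: [0.6309, 0.0146, 0.0811]
orientation: [0.151, 3.138, 0.0]
contact_force: [-1.1, -0.0, -0.0]
grip_width: 0.0002
gripper_force: 0.0
tcp 0.6265818893924638 0.07536219314707408
fence 889 zmed 0.0192
block 262 zmed 0.0209
((633.9209594726562, 84.8760986328125), (60.03300476074219, 37.45469665527344), 82.44890594482422) 622.7937966784257 145.55968465454959
```

```bash
python3 -m jog '[{"fingers":0.0,"x":0,"y":0,"z":0.035,"rx":0,"ry":0,"rz":0},{"fingers":0.0,"x":0,"y":0,"z":0.033,"rx":0,"ry":0,"rz":0},{"fingers":0.0,"x":0,"y":0.012,"z":0.002,"rx":0,"ry":0,"rz":0},{"fingers":0.0,"x":0,"y":0.01,"z":0,"rx":0,"ry":0,"rz":0},{"fingers":0.0,"x":0,"y":0.006,"z":0,"rx":0,"ry":0,"rz":0},{"fingers":0.0,"x":0,"y":0.006,"z":0,"rx":0,"ry":0,"rz":0},{"fingers":0.0,"x":0,"y":0.005,"z":0,"rx":0,"ry":0,"rz":0},{"fingers":0.0,"x":0,"y":0,"z":0,"rx":0,"ry":0,"rz":0}]'
```

```text
clock: 8.25
tcp_pos: [0.6354, 0.0525, 0.0124]
orientation: [0.152, 3.136, -0.001]
contact_force: [-0.4, -2.4, 5.9]
grip_width: -0.0001
gripper_force: 2.3
```

```bash
python3 -m jog '[{"fingers":0.0,"x":0,"y":0.002,"z":0,"rx":0,"ry":0,"rz":0},{"fingers":0.0,"x":0,"y":0.002,"z":0,"rx":0,"ry":0,"rz":0}]'
```

```text
clock: 8.5
tcp_pos: [0.6357, 0.0551, 0.0124]
orientation: [0.154, 3.136, -0.003]
contact_force: [-0.2, -4.7, 6.6]
grip_width: -0.0001
gripper_force: 3.8
```

```bash
python3 -m jog '[{"fingers":0.0,"x":0,"y":0.002,"z":0,"rx":0,"ry":0,"rz":0},{"fingers":0.0,"x":0,"y":0.001,"z":0,"rx":0,"ry":0,"rz":0}]'
```

```text
clock: 8.75
tcp_pos: [0.636, 0.0582, 0.0124]
orientation: [0.154, 3.136, -0.003]
contact_force: [-1.5, -5.0, 5.5]
grip_width: 0.0
gripper_force: 3.8
```

```bash
python3 -m jog '[{"fingers":0.0,"x":0,"y":0.002,"z":0,"rx":0,"ry":0,"rz":0},{"fingers":0.0,"x":0,"y":0.001,"z":0,"rx":0,"ry":0,"rz":0}]'
python3 - <<'E'
from bench import r
from h import *
yaw=-.0965;e=np.array([np.cos(yaw),np.sin(yaw)]);n=np.array([-e[1],e[0]])
t=r.get_obs()['tcp_pos'][:2];print('tcp',t@e,t@n)
p,d=r.grab_frame("scene");q=cv2.resize(p[155:255,250:370],(720,600));cv2.imwrite("pics/s5.png",q[:,:,::-1])
E
```

```text
clock: 9.0
tcp_pos: [0.6362, 0.0611, 0.0124]
orientation: [0.154, 3.136, -0.003]
contact_force: [-1.5, -5.8, 7.0]
grip_width: 0.0
gripper_force: 3.8
tcp 0.6273954811834642 0.12210986373258624
```

View pics/s5.png

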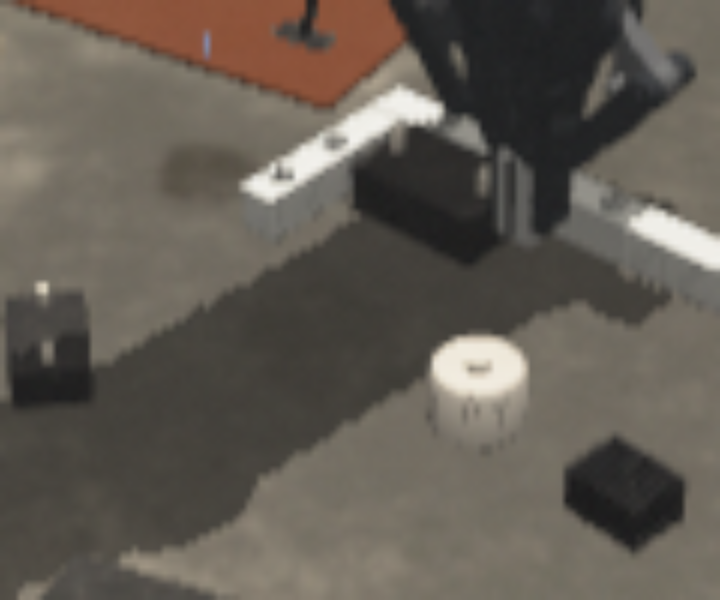

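The block (425,190) is nearly at the stop, its far end close to the bar at about (355,190). I'll keep nudging until the force jumps.

```bash
python3 -m jog '[{"fingers":0.0,"x":0,"y":0.002,"z":0,"rx":0,"ry":0,"rz":0},{"fingers":0.0,"x":0,"y":0,"z":0,"rx":0,"ry":0,"rz":0}]'
```

```text
clock: 9.3
tcp_pos: [0.6364, 0.0633, 0.0124]
orientation: [0.154, 3.136, -0.002]
contact_force: [-1.5, -4.6, 7.3]
grip_width: 0.0001
gripper_force: 3.5
```

```bash
python3 -m jog '[{"fingers":0.0,"x":0,"y":0.0015,"z":0,"rx":0,"ry":0,"rz":0},{"fingers":0.0,"x":0,"y":0,"z":0,"rx":0,"ry":0,"rz":0}]'
```

```text
clock: 9.55
tcp_pos: [0.6366, 0.0647, 0.0124]
orientation: [0.154, 3.136, -0.003]
contact_force: [-0.7, -4.6, 6.5]
grip_width: -0.0001
gripper_force: 3.6
```

```bash
python3 -m jog '[{"fingers":0.0,"x":0,"y":0.0015,"z":0,"rx":0,"ry":0,"rz":0},{"fingers":0.0,"x":0,"y":0,"z":0,"rx":0,"ry":0,"rz":0}]'
```

```text
clock: 9.8
tcp_pos: [0.6367, 0.0662, 0.0124]
orientation: [0.154, 3.136, -0.003]
contact_force: [-0.9, -4.8, 6.1]
grip_width: 0.0002
gripper_force: 3.6
```

```bash
python3 -m jog '[{"fingers":0.0,"x":0,"y":0.002,"z":0,"rx":0,"ry":0,"rz":0},{"fingers":0.0,"x":0,"y":0,"z":0,"rx":0,"ry":0,"rz":0}]'
python3 - <<'E'
from bench import r
from h import *
p,d=r.grab_frame("scene");q=cv2.resize(p[165:215,285:365],(800,500),interpolation=cv2.INTER_CUBIC);cv2.imwrite("pics/s6.png",q[:,:,::-1])
E
```

```text
clock: 10.05
tcp_pos: [0.6369, 0.0674, 0.0124]
orientation: [0.154, 3.136, -0.004]
contact_force: [-1.2, -7.4, 6.7]
grip_width: 0.0001
gripper_force: 4.4
```

View pics/s6.png

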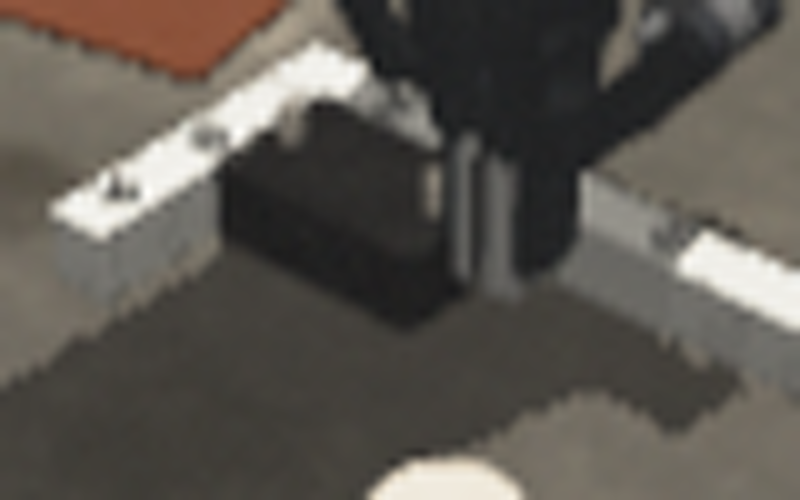

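Force is rising (−7.4 N) and the block visually meets the stop at about (220,200). One more firm nudge to seat it.

```bash
python3 -m jog '[{"fingers":0.0,"x":0,"y":0.0015,"z":0,"rx":0,"ry":0,"rz":0},{"fingers":0.0,"x":0,"y":0,"z":0,"rx":0,"ry":0,"rz":0}]'
```

```text
clock: 10.35
tcp_pos: [0.6368, 0.0674, 0.0124]
orientation: [0.156, 3.137, -0.006]
contact_force: [-2.0, -8.5, 7.3]
grip_width: 0.0
gripper_force: 5.6
```

The block has seated on the stop. Next I'll go round for a final squaring push against the rail.

```bash
python3 -m jog '[{"fingers":0.0,"x":0,"y":-0.012,"z":0,"rx":0,"ry":0,"rz":0},{"fingers":0.0,"x":0,"y":-0.008,"z":-0.03,"rx":0,"ry":0,"rz":0},{"fingers":0.0,"x":0,"y":0,"z":-0.04,"rx":0,"ry":0,"rz":0},{"fingers":0.02,"x":0.035,"y":0.025,"z":0,"rx":0,"ry":0,"rz":0},{"fingers":0.02,"x":0.035,"y":0.027,"z":0,"rx":0,"ry":0,"rz":0},{"fingers":0.02,"x":0,"y":0,"z":0,"rx":0,"ry":0,"rz":0},{"fingers":0.02,"x":0,"y":0,"z":0,"rx":0,"ry":0,"rz":0}]'
python3 - <<'E'
from bench import r
from h import *
yaw=-.0965;e=np.array([np.cos(yaw),np.sin(yaw)]);n=np.array([-e[1],e[0]])
t=r.get_obs()['tcp_pos'][:2];print('tcp',t@e,t@n)
for s in("scene","side"):
    p,d=r.grab_frame(s);c=r.get_calibration(s)
    f,b=fit(p,d,c['mtx'],c['extrinsics'],(.637,.109));R=rect(b);print(R,np.array(R[0])@e,np.array(R[0])@n)
E
```

```text
clock: 11.22
tcp_pos: [0.57, 0.1104, 0.0815]
orientation: [0.15, 3.137, 0.001]
contact_force: [0.0, -0.3, 0.6]
grip_width: 0.0197
gripper_force: 0.0
tcp 0.5567394315356667 0.16484734198241957
fence 919 zmed 0.0192
block 240 zmed 0.021
((625.1786499023438, 113.73403930664062), (70.05815124511719, 55.24213790893555), 88.80307006835938) 611.3116896409988 173.44103925827062
fence 1370 zmed 0.0199
block 336 zmed 0.0218
((638.2308349609375, 108.6766128540039), (68.39822387695312, 35.97908401489258), 83.96173858642578) 624.7904337849121 169.6647244633245
```

```bash
python3 -m jog '[{"fingers":0.02,"x":0,"y":0,"z":0.035,"rx":0,"ry":0,"rz":0},{"fingers":0.02,"x":0,"y":0,"z":0.034,"rx":0,"ry":0,"rz":0},{"fingers":0.02,"x":-0.015,"y":0,"z":0,"rx":0,"ry":0,"rz":0},{"fingers":0.02,"x":-0.014,"y":0,"z":0,"rx":0,"ry":0,"rz":0},{"fingers":0.02,"x":-0.006,"y":0,"z":0,"rx":0,"ry":0,"rz":0},{"fingers":0.02,"x":-0.003,"y":0,"z":0,"rx":0,"ry":0,"rz":0},{"fingers":0.02,"x":0,"y":0,"z":0,"rx":0,"ry":0,"rz":0}]'
```

```text
clock: 12.2
tcp_pos: [0.6078, 0.1068, 0.0128]
orientation: [0.151, 3.137, 0.001]
contact_force: [-0.5, -0.2, 1.3]
grip_width: 0.02
gripper_force: 0.0
```

```bash
python3 -m jog '[{"fingers":0.02,"x":-0.002,"y":0,"z":0,"rx":0,"ry":0,"rz":0},{"fingers":0.02,"x":0,"y":0,"z":0,"rx":0,"ry":0,"rz":0}]'
```

```text
clock: 12.45
tcp_pos: [0.6095, 0.1066, 0.0124]
orientation: [0.15, 3.138, 0.0]
contact_force: [-0.5, 0.5, 0.0]
grip_width: 0.0201
gripper_force: 0.0
```

```bash
python3 -m jog '[{"fingers":0.02,"x":-0.002,"y":0,"z":0,"rx":0,"ry":0,"rz":0},{"fingers":0.02,"x":0,"y":0,"z":0,"rx":0,"ry":0,"rz":0}]'
```

```text
clock: 12.7
tcp_pos: [0.6097, 0.1066, 0.012]
orientation: [-0.15, -3.134, -0.0]
contact_force: [-4.9, -0.6, 4.3]
grip_width: 0.0199
gripper_force: 2.5
```

```bash
python3 -m jog '[{"fingers":0.02,"x":-0.0015,"y":0,"z":0,"rx":0,"ry":0,"rz":0},{"fingers":0.02,"x":0,"y":0,"z":0,"rx":0,"ry":0,"rz":0}]'; python3 -m jog '[{"fingers":0.02,"x":0.02,"y":0,"z":0,"rx":0,"ry":0,"rz":0},{"fingers":0.02,"x":0.03,"y":0,"z":-0.04,"rx":0,"ry":0,"rz":0},{"fingers":0.06,"x":0.03,"y":0,"z":-0.05,"rx":0,"ry":0,"rz":0},{"fingers":0.06,"x":0.05,"y":-0.02,"z":-0.03,"rx":0,"ry":0,"rz":0},{"fingers":0.06,"x":0.04,"y":-0.03,"z":0,"rx":0,"ry":0,"rz":0},{"fingers":0.06,"x":0,"y":0,"z":0,"rx":0,"ry":0,"rz":0}]'
python3 - <<'E'
from bench import r
from h import *
K=r.get_calibration("wrist");p,d=r.grab_frame("wrist")
w,m=pts(p,d,K['mtx'],K['extrinsics']);print(K['extrinsics'][:3,3])
T=np.linalg.inv(K['extrinsics']);c=T[:3,:3]@[.64,.11,.02]+T[:3,3];u=K['mtx']@c;u=(u/u[2])[:2].astype(int);print(u)
y0=max(0,min(u[1]-75,330));x0=max(0,u[0]-100)
cv2.imwrite("pics/w7.png",cv2.resize(p[y0:y0+150,x0:x0+200],(800,600),interpolation=cv2.INTER_CUBIC)[:,:,::-1])
for t in("heat_sink","pot","block"):
    for s in("scene",): 
        if t=="heat_sink": r.grab_frame(s)
        print(t,[(np.round(q['xyz'],3).tolist(),round(q['score'],2)) for q in r.landmark_of(t,s)][:3])
E
```

```text
clock: 12.95
tcp_pos: [0.6097, 0.1065, 0.0117]
orientation: [-0.15, -3.131, 0.0]
contact_force: [-8.2, 0.9, 6.2]
grip_width: 0.02
gripper_force: 4.3
clock: 13.7
tcp_pos: [0.4355, 0.0709, 0.1323]
orientation: [-0.154, -3.135, -0.001]
contact_force: [0.8, 0.7, 0.4]
grip_width: 0.0599
gripper_force: 0.0
[0.36806583 0.07652939 0.27378501]
[386 464]
heat_sink [([0.536, -0.043, 0.003], 0.57)]
pot [([0.551, 0.021, -0.002], 0.56)]
block [([0.638, 0.106, -0.002], 0.78), ([0.314, -0.204, -0.001], 0.65), ([0.535, -0.046, 0.002], 0.54)]
```

View pics/w7.png

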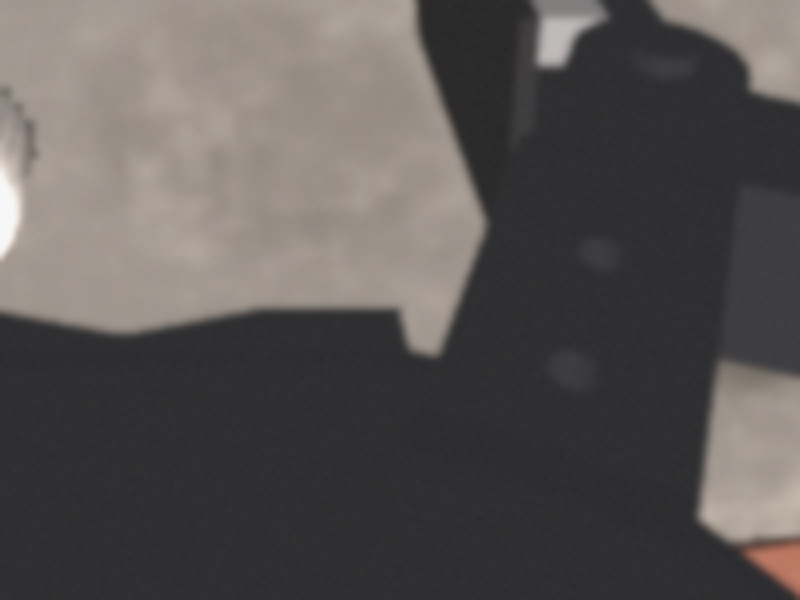

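That crop shows only the gripper, because the block is hidden behind it. I'll move the wrist camera over the corner for the final check.

```bash
python3 -m jog '[{"fingers":0.06,"x":-0.02,"y":0,"z":-0.05,"rx":0,"ry":0,"rz":0},{"fingers":0.06,"x":-0.05,"y":0.01,"z":-0.02,"rx":0,"ry":0,"rz":0},{"fingers":0.06,"x":-0.05,"y":0.01,"z":0,"rx":0,"ry":0,"rz":0},{"fingers":0.06,"x":-0.05,"y":0.01,"z":0,"rx":0,"ry":0,"rz":0},{"fingers":0.06,"x":0,"y":0,"z":0,"rx":0,"ry":0,"rz":0},{"fingers":0.06,"x":0,"y":0,"z":0,"rx":0,"ry":0,"rz":0}]'
python3 - <<'E'
from bench import r
from h import *
K=r.get_calibration("wrist");p,d=r.grab_frame("wrist")
T=np.linalg.inv(K['extrinsics']);c=T[:3,:3]@[.64,.11,.02]+T[:3,3];u=K['mtx']@c;u=(u/u[2])[:2].astype(int);print(u)
y0=max(0,min(u[1]-75,330));x0=max(0,u[0]-100)
a=cv2.resize(p[y0:y0+150,x0:x0+200],(450,338),interpolation=cv2.INTER_CUBIC)
S,_=r.grab_frame("side");b=cv2.resize(S[160:240,335:419],(350,338),interpolation=cv2.INTER_CUBIC)
cv2.imwrite("pics/w8.png",np.hstack([a,b])[:,:,::-1])
E
```

```text
clock: 14.7
tcp_pos: [0.6109, 0.0862, 0.2013]
orientation: [-0.151, -3.136, 0.002]
contact_force: [-0.5, 0.0, 0.3]
grip_width: 0.0601
gripper_force: 0.0
[346 246]
```

View pics/w8.png

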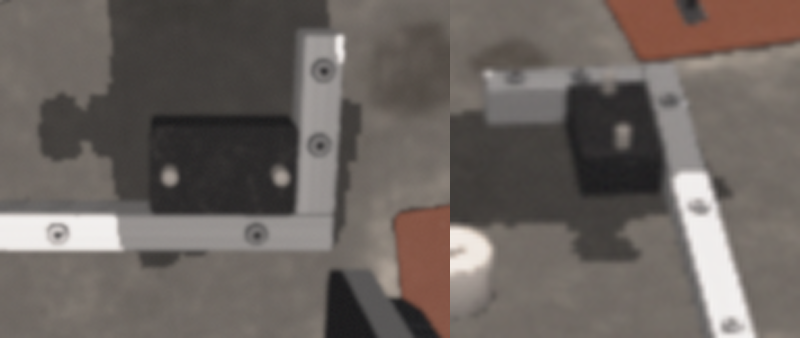

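The block sits flush in the corner: in the left crop its long side meets the rail at v≈213 and its end meets the stop at u≈297. The pot and heat sink have not moved.

```bash
python3 -c "
from bench import r
print(r.hand_in())"
```

```text
the job is handed in; nothing more can be done
None
```

I pushed the block into the fence corner, long side against the rail and end against the stop. The heat sink and potentiometer are still in place, and I handed the job in at about 15 s on the robot's clock; the hand-in gave no verdict.

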